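Draw a tile from the tray and rack it on end

TASK

Draw the top white tile out of the plywood tray, flat over the tray's low front lip, by pressing down on it and pulling it toward you until its end sticks out far enough to be gripped by its sides. Lean it lengthwise against the sloping wooden stand with its lower end on the ledge, and let go of it, so that you can take it anew. Then take it by its upper edge and stand it on end, squarely and without dropping it, in the empty slot of the dowel rack between the other tiles, leaving all the other tiles where they are.

Things in the scene. Friction and masses are not known exactly. Their poses are not given: they have to be found in the camera images.
- tile: The tile to move: glazed white ceramic, 150 x 62 x 9 mm, 140 to 220 g, top one of three stacked in the tray. Origin at its centre; x along its length, y across its width, z through its thickness. In the tray its sides and ends are boxed in (1.5 to 2.5 mm gaps), so it cannot be gripped there. Rubber fingertips pressed on it with 6 to 25 N take it along (tile on tile: friction 0.22).
- tile_mid: The second tile in the tray, same size, directly under the top one; the front lip holds it back. It must stay in the tray.
- tile_low: The bottom tile in the tray, same size. It must stay in the tray.
- tray: Fixed plywood tray, 171 x 91 mm. Origin at the centre of its underside; its -x axis points out of its low front, toward the robot; y across. Floor 8 mm thick with three 9 mm tiles on it: the top tile's faces are 26 and 35 mm above the table. Side walls (12 mm thick, inner faces at y = +-33.5 mm) and back wall are 36.5 mm high and guide the tile straight out.
- tray_lip (a point): Middle of the upper edge of the tray's front lip, on its front face: 85.5 mm in front (-x) of the tray's origin, 23.5 mm above the table; free table before it. At first the tile's front end is 10.5 mm behind this face. Drawn 60 to 70 mm, the tile sticks out enough to be gripped by its sides; past 80 mm it tips over the lip. Pressed on the overhanging part it tips; press behind its middle.
- stand: Fixed wooden stand: foot 150 x 84 mm, a 34 mm wide plank rising at 48 degrees toward the stand's +x, with a 74 mm wide ledge across its lower end. Origin under the foot's middle (within 5 mm). Beyond the plank's sides and upper end there is free space behind a leaning tile: 14 mm of the tile at each side, 45 mm at its upper end.
- stand_seat (a point): Inner corner where the middle of the plank's face meets the ledge, 34 mm above the table. x points up the slope along the plank, y across it, z squarely out of its face. The face ends at x = 105 mm. The ledge reaches out to an upturned lip at z = 16 to 22 mm whose top is at x = 6 mm. A leaning tile has its centre at x = 75, z = 4.5 mm and, let go a little higher, slides down onto the ledge.
- rack: Fixed wooden dowel rack, board 86 x 176 mm, its upper face 18 mm above the table. Origin under its centre; four slots along y, 42 mm apart, each between two pairs of upright round-topped dowels (8 mm thick, tops 99 mm above the table, pairs 42 mm apart in x) with a 16 mm gap for the 9 mm tile. Three slots hold tiles standing on end, 150 mm tall, width along x.
- free_slot (a point): Middle of the bottom of the one empty slot, on the rack's board, 18 mm above the table. z up, y along the row of slots (a racked tile's thickness), x along a racked tile's width. A tile standing here has its centre 75 mm above this point, and its faces about 33 mm from those of its neighbours.
- racked_1: Tile beside the empty slot (on the rack's -y side, the outermost), standing on end in the rack, 62 x 9 x 150 mm; origin at the middle of its lower end; loose, must stay standing where it is.
- racked_2: Tile beside the empty slot (on its +y side), standing on end in the rack, 62 x 9 x 150 mm; origin at the middle of its lower end; loose, must stay standing where it is.
- racked_3: Outermost tile on the rack's +y side, standing on end in the rack, 62 x 9 x 150 mm; origin at the middle of its lower end; loose, must stay standing where it is.
Not all that is in view belongs to the job. What is shaped like the racked_3 but red is not meant.

How it is judged:
By the outcome, as a careful person would: the job done as asked, in the order asked, and still so for the second after the job is handed in, with the robot touching nothing.
It also fails if it takes over 72 s, if anything falls off the work surface, if the arm or the gripper's body presses on something with over 40 N, if the wrist force passes 120 N, or if a joint passes its speed limit or range.

ROBOT

A 6-joint arm with a two-finger parallel gripper is mounted at the origin on a cart in front of the work surface, level with it; the furniture and walls round the work are solid. World frame = base frame: x ahead of the robot, y to its left, z up, the work surface at z = 0. Lengths are in mm, angles in degrees, forces in N, time in s.
With the tool pointing down it reaches from about 250 to 775 mm from the base axis. Payload 8.9 kg.
Tool frame: the origin (TCP) lies between the finger pads; the fingertips stand 17 mm ahead of it and the grasp point (between the pads) lies 2 mm behind it; z points along the fingers, y is the line along which they close (so a half turn about z gives the same grasp; the last joint's range is limited). The gripper opens to 85 mm and grips with 20 to 120 N. Pads are 22 mm wide; open, the fingers measure 114 mm over their backs; the gripper's body (76 mm by 85 mm) begins 54 mm behind the grasp point. The pads swing forward as they close: fully open they stand 13 mm farther back than shut.
Start: joints at [-83.726, 16.656, -8.789, 64.555, 0, 82.019], TCP at [129.278, -508.833, 248.305] pointing down, gripper open.
Joint ranges: [-144.48, 144.48], [-52.06, 99.96], [-74.48, 78.29], [-112.23, 115.85], [-86.99, 84.42], [-180, 180]. Speed limits (degrees/s): [127.2, 127.2, 159.86, 180, 180, 180].

INTERFACE

Orientations are given as a 3x3 rotation matrix whose columns are the frame's x, y, z axes.
In Python, from station import * gives the robot as it stands. The module is installed in compiled form; this text tells all that it offers.
- The arm moves only by the tool play_rows, never from a script. Its argument "commands" is a list of rows, each a list of 4 numbers: the shift along the tool's x, y, z in m, then the turn about the tool's z in rad. In form: [[dx, dy, dz, spin], ...]. A call has 1 to 5 rows; each row shifts and turns the commanded pose from where the row before left it, along the tool's axes as they then stand; what a row does not reach is not made up. A row lasts 1/12 s, in which the tool goes at most 41.7 mm and 7.16 degrees, less where a joint would pass 70% of its speed; a pose out of reach is approached as far as the arm can. A call is refused whole if a number of a shift passes 0.0417 or a number of a turn 0.125, either way. A call with a gripper value outside its range is refused whole. "claw" is the opening, from -1 (shut) to 1 (fully open), set as the call begins (left out, the last holds). The fingers move at their own pace and stop on an object; "force" is the grip in N (left out, the last holds). Time passes only in rows, so rows that do not move let the fingers close. It gives the time, the measured TCP pose, the force, the opening and the grip force at its end, in the units of the state.
- read_state(): the state, without advancing time (a new reading comes with each control period).
- capture(name): name is "scene" or "top"; returns a dict with "img" (480x640x3 uint8, red, green, blue), "camera_matrix" (3x3 intrinsics, pixels), "D" ([k1, k2, p1, p2, k3] as OpenCV has them; the pictures are not rectified), "rvec" (rotation vector, rad) and "tvec" (3), from world to camera coordinates, as OpenCV has them. Camera axes: x right, y down, z forward; pixel columns grow to the right and rows downward; lengths in mm; the calibration is good to about 2 mm. A picture is of the moment at which its call begins. There is no depth.
- finish_job(): hands the job in; it is judged then, once.
The state is a dict: "clock": time; "joint_pos": joint angles; "qvel": joint speeds; "effort": joint torques, N m; "tool_pos": TCP position; "ee_rot": TCP orientation; "wrist_force": force on the tool from outside, world axes, zero at the start; "ft_torque": the same for the moment, N m; "opening": finger opening in mm; "grasp_force": force on a finger pad.
Only numpy, scipy, OpenCV 4.12 (cv2) and the standard library are available. Lean on these libraries where they do the work, as an engineer would, in place of code of your own. Each camera call takes 0.05 s, during which the arm holds its last target. There are 200 camera calls.

## Working session

There is one attempt and no reset: what is moved stays moved. The work goes in short steps, Python scripts to look and compute and a tool call to move; the robot and the scene stay as the last step left them, time stands still between calls to the robot, and variables do not carry over. Pictures are saved under pics/ and viewed, at most 10 in all, crops included, and the job is handed in when it is done.

Besides the shell and the picture viewer there is one more tool, called after ">>>" as name(argument=value, ...), one argument or row to a line, values as JSON. play_rows: Moves the arm, as the interface text tells. Its arguments: {"type":"object","properties":{"commands":{"type":"array"},"claw":{"type":"number"},"force":{"type":"number"}},"required":["commands"]}

```bash
mkdir -p pics; cat > h.py <<'E'
from station import *
import numpy as np, cv2
def cam(n,save=None):
    c=capture(n)
    if save: cv2.imwrite(f'pics/{save}.png',c['img'][:,:,::-1])
    return c
def proj(c,P):
    return cv2.projectPoints(np.array(P,float).reshape(-1,1,3),np.array(c['rvec'],float),np.array(c['tvec'],float),np.array(c['camera_matrix'],float),np.array(c['D'],float))[0].reshape(-1,2)
def ray(c,uv):
    K=np.array(c['camera_matrix'],float);R=cv2.Rodrigues(np.array(c['rvec'],float))[0]
    p=cv2.undistortPoints(np.array(uv,float).reshape(-1,1,2),K,np.array(c['D'],float)).reshape(-1,2)
    return -R.T@np.array(c['tvec'],float).ravel(), np.c_[p,np.ones(len(p))]@R
def onz(c,uv,z):
    o,d=ray(c,uv); return o+d*((z-o[2])/d[:,2])[:,None]
E
python3 - <<'E'
from h import *
for n in('scene','top'):
    c=cam(n,n+'0'); print(n,ray(c,[[320,240]]))
s=read_state(); print(s)
E
```

```text
scene (array([-372.58438729,  719.29307973,  972.01465183]), array([[ 0.59804018, -0.47410909, -0.64625117]]))
top (array([ 334.63955499,   60.78071568, 1323.70355494]), array([[ 0.08041253, -0.01220515, -0.99675526]]))
{'clock': 0.1, 'joint_pos': array([-8.37260973e+01,  1.66853710e+01, -8.82480033e+00,  6.45554748e+01,
       -5.42704439e-04,  8.20182095e+01]), 'qvel': array([ 0.04791345, -0.00291067,  0.10082864, -0.08646282,  0.02097811,
       -0.03623235]), 'effort': array([ 9.98599207e-04, -5.37978029e+01,  3.31918180e+01,  9.32934723e-03,
       -2.34329664e-04, -2.09418147e-06]), 'tool_pos': array([ 129.23775132, -508.47214846,  247.80537995]), 'ee_rot': array([[ 9.69206455e-01,  2.46249528e-01, -1.34623669e-04],
       [ 2.46249519e-01, -9.69205798e-01,  1.13784429e-03],
       [ 1.49715578e-04, -1.13595704e-03, -9.99999344e-01]]), 'wrist_force': array([ 1.0201278 , -0.12759386,  0.38297853]), 'ft_torque': array([ 0.05647871, -0.04914791, -0.0048455 ]), 'grasp_force': 0.0, 'opening': 85.23623306324205}
```

View pics/scene0.png

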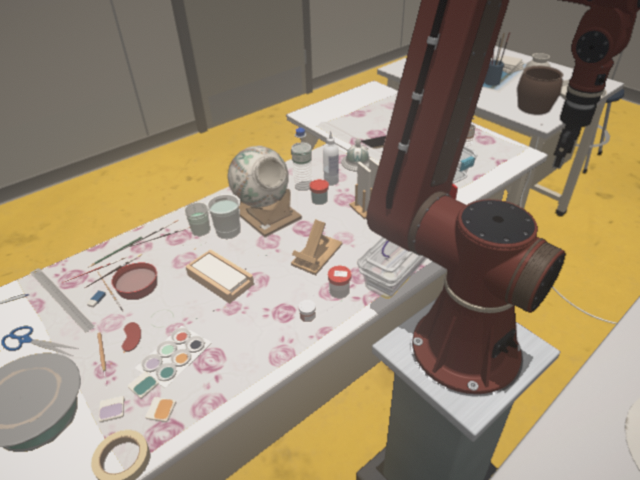

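View pics/top0.png

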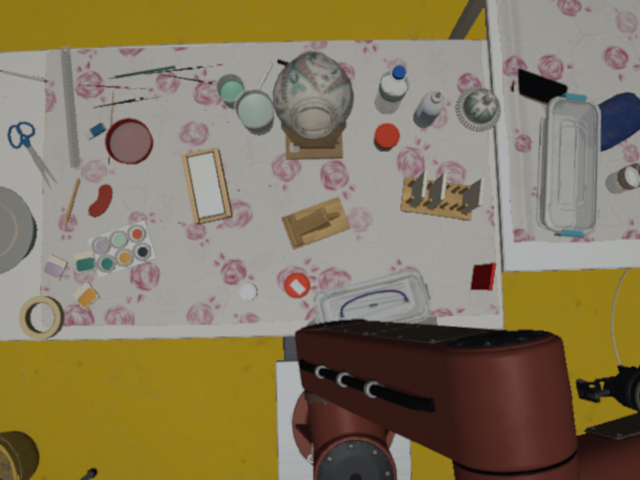

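The top view shows the tray at about (208,186), the stand at (315,222), and the rack at (441,195). The scene camera shows the stand at (315,247); the rack is behind the arm. I'll enlarge these areas.

```bash
python3 - <<'E'
import cv2,numpy as np
t=cv2.imread('pics/top0.png');s=cv2.imread('pics/scene0.png')
f=lambda im,x,y,w,h:cv2.resize(im[y:y+h,x:x+w],(400,300),interpolation=cv2.INTER_CUBIC)
o=np.vstack([np.hstack([f(t,158,140,100,75+0) if 0 else f(t,148,138,120,90),f(t,265,180,100,75)]),np.hstack([f(t,390,160,100,75),f(s,265,200,100,75)])])
cv2.imwrite('pics/z0.png',o)
E
```

```text
(no output)
```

View pics/z0.png

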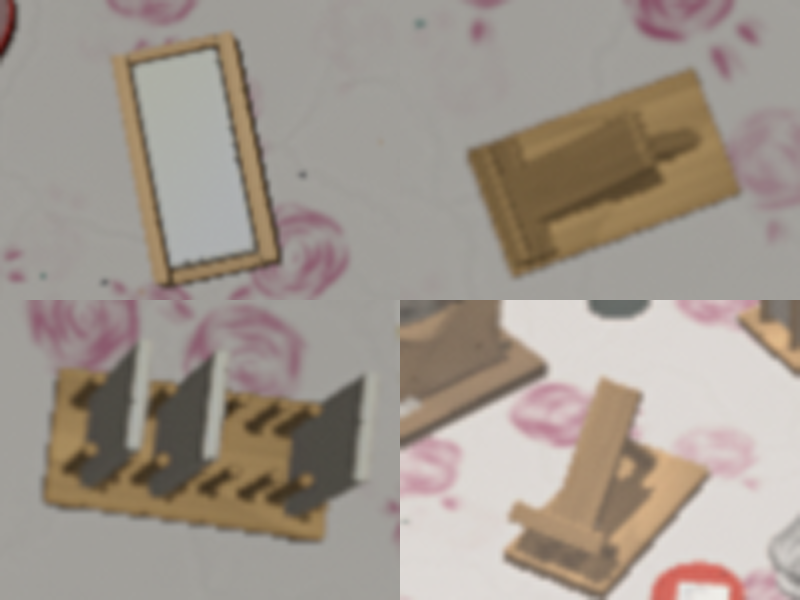

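```bash
cat >> h.py <<'E'
def rects(c,mask,z,amin):
    mask=mask.astype(np.uint8)*255
    out=[]
    for k in cv2.findContours(mask,cv2.RETR_EXTERNAL,cv2.CHAIN_APPROX_NONE)[0]:
        if cv2.contourArea(k)<amin: continue
        P=onz(c,k.reshape(-1,2),z)[:,:2].astype(np.float32)
        (x,y),(w,h),a=cv2.minAreaRect(P); 
        if w<h: w,h,a=h,w,a+90
        a=(a+90)%180-90
        out.append((np.round([x,y,w,h,a],1),k.reshape(-1,2).mean(0).round()))
    return out
E
python3 - <<'E'
from h import *
c=capture('top');im=c['img'].astype(int);hsv=cv2.cvtColor(c['img'],cv2.COLOR_RGB2HSV)
roi=lambda m,x0,y0,x1,y1:(lambda q:(q.__setitem__((slice(y0,y1),slice(x0,x1)),m[y0:y1,x0:x1]),q)[1])(np.zeros_like(m))
print(im[185,207],im[184,425],im[180,192-0],im[215,300])
wood=(hsv[...,0]<25)&(hsv[...,1]>60)
tr=roi(wood,170,140,245,230); print('tray36.5',rects(c,tr,36.5,200)); print('tray0',rects(c,tr,0,200))
hole=roi(~wood,186,150,230,222)
hole=roi((im.min(2)>130)&~wood,190,152,224,212)
print('tile',rects(c,hole,35,300))
print('stand10',rects(c,roi(wood,275,190,355,255),10,300))
print('rack18',rects(c,roi(wood,390,165,490,228),18,200))
br=roi((im.min(2)>150),390,160,490,212)
for z in (168,): print('rk',rects(c,roi((im.min(2)>165),405,165,490,212),z,8))
t=cv2.resize(c['img'][190:252,278:353],None,fx=8,fy=8,interpolation=cv2.INTER_CUBIC)[:,:,::-1]
cv2.imwrite('pics/st.png',cv2.convertScaleAbs(t,alpha=1.5))
t=cv2.resize(c['img'][163:230,395:490],None,fx=8,fy=8,interpolation=cv2.INTER_CUBIC)[:,:,::-1]
cv2.imwrite('pics/rk.png',t)
s=capture('scene')
t=cv2.resize(s['img'][215:277,285:347],None,fx=8,fy=8,interpolation=cv2.INTER_CUBIC)[:,:,::-1]
cv2.imwrite('pics/ss.png',t)
E
```

```text
[173 176 172] [171 170 161] [149 150 143] [146 121  80]
tray36.5 [(array([576.6, 314. , 173.6,  91.3,  11. ]), array([206., 185.]))]
tray0 [(array([583.5, 321.2, 178.5,  93.9,  11. ]), array([206., 185.]))]
tile [(array([579.8, 316.6, 146.2,  60.6,  10.8]), array([206., 184.]))]
stand10 [(array([483.2,  54.5, 147.7,  82.4, -70.8]), array([315., 223.]))]
rack18 [(array([ 535.9, -243.8,  173.4,   85.6,   80.8]), array([435., 199.]))]
rk []
```

View pics/st.png

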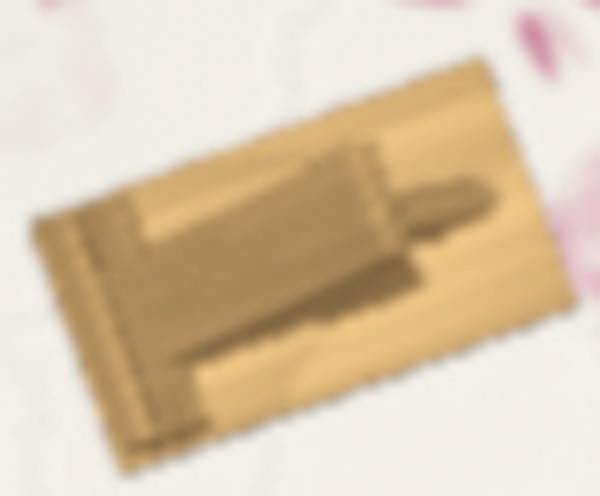

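View pics/ss.png

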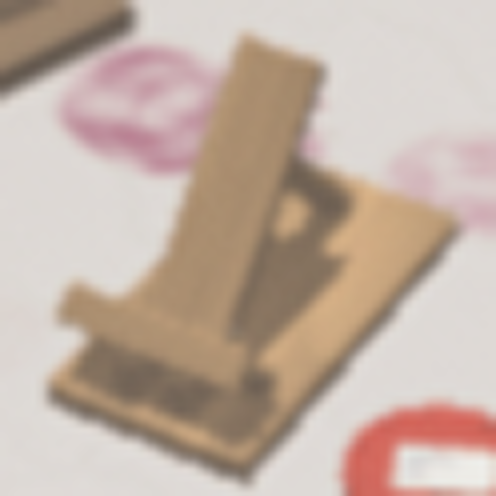

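The stand's top view shows the lip strip from (82,240) to (148,425) and the plank's top edge from (355,150) to (391,247), in 8x crop pixels. The scene crop shows the plank's top corners at (243,38) and (323,70).

```bash
python3 - <<'E'
from h import *
c=capture('top');s=capture('scene');im=c['img'].astype(int)
T=lambda p:np.array(p)/8+[278,190]-0.44
S=lambda p:np.array(p)/8+[285,215]-0.44
d=np.array([.329,-.944])
L=onz(c,T([[82,240],[148,425]]),51.2)[:,:2];print('lip',L,L.mean(0)+10.1*d,np.linalg.norm(L[1]-L[0]))
L=onz(s,S([[72,287],[248,352]]),53.2)[:,:2];print('lipS',L,L.mean(0)+12.3*d,np.linalg.norm(L[1]-L[0]))
P=onz(c,T([[357,148],[393,246]]),112)[:,:2];print('plank',P,P.mean(0)-70.3*d,np.linalg.norm(P[1]-P[0]))
P=onz(s,S([[243,40],[323,72]]),112)[:,:2];print('plankS',P,P.mean(0)-70.3*d,np.linalg.norm(P[1]-P[0]))
g=im.min(2); m=np.zeros_like(g,bool); m[165:212,415:490]=g[165:212,415:490]>140
for y in range(168,206,6): print(y,g[y,415:490:1].tolist())
E
```

```text
lip [[487.25656433 119.61176275]
 [432.33220906 101.37230621]] [463.1172867  100.95763448] 57.873677762093365
lipS [[491.54077476 127.61193889]
 [426.32723372 103.25461754]] [462.98070424 103.82207821] 69.61382792708136
plank [[504.13227329  39.27334919]
 [476.24531104  29.89169495]] [467.06009216 100.94572207] 29.42274799742845
plankS [[499.3468878   43.37624811]
 [467.62177829  34.16612273]] [460.35563304 105.13438542] 33.03496606417775
168 [112, 102, 104, 111, 117, 117, 112, 102, 104, 124, 146, 153, 154, 153, 153, 153, 153, 154, 155, 154, 153, 151, 144, 129, 108, 103, 115, 131, 142, 146, 147, 145, 141, 134, 129, 127, 125, 124, 124, 126, 131, 135, 139, 140, 138, 131, 124, 122, 127, 137, 146, 152, 153, 153, 153, 154, 153, 153, 153, 153, 154, 155, 154, 153, 152, 152, 152, 152, 152, 152, 153, 154, 153, 147, 134]
174 [104, 115, 131, 140, 134, 112, 85, 68, 85, 136, 162, 162, 156, 153, 154, 153, 152, 153, 153, 152, 146, 131, 123, 128, 127, 113, 96, 87, 109, 153, 163, 157, 148, 145, 147, 149, 147, 147, 146, 146, 143, 142, 144, 142, 138, 138, 134, 121, 108, 116, 137, 148, 152, 153, 153, 15
[... 1043 characters left out ...]
, 67, 70, 98, 141, 160, 159, 153, 152, 153, 154, 154, 153, 154]
198 [68, 68, 67, 68, 68, 68, 68, 74, 79, 82, 88, 90, 85, 70, 63, 67, 68, 67, 68, 67, 68, 66, 67, 66, 65, 94, 143, 155, 149, 123, 94, 85, 84, 84, 84, 84, 82, 82, 82, 81, 80, 79, 80, 78, 78, 78, 76, 73, 68, 67, 67, 67, 66, 67, 67, 67, 67, 67, 68, 67, 67, 66, 65, 83, 128, 157, 160, 153, 151, 152, 153, 153, 153, 153, 153]
204 [63, 54, 47, 43, 53, 74, 79, 66, 45, 35, 33, 38, 49, 60, 66, 68, 68, 68, 69, 68, 68, 64, 57, 57, 63, 69, 68, 60, 47, 38, 34, 37, 50, 63, 72, 82, 84, 81, 75, 60, 46, 41, 49, 69, 77, 76, 74, 65, 57, 54, 63, 74, 74, 66, 67, 67, 68, 66, 68, 67, 68, 66, 74, 105, 138, 152, 150, 151, 152, 153, 153, 153, 153, 153, 152]
```

View pics/rk.png

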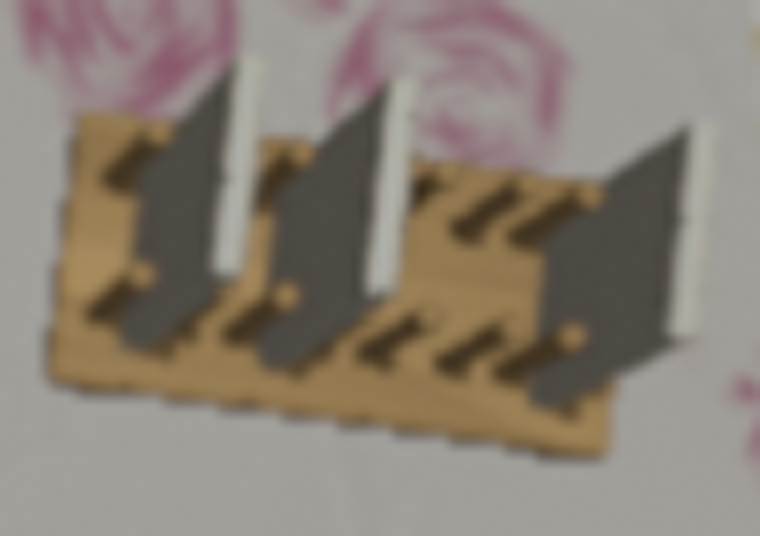

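Racked tile tops are at (237,167), (390,186) and (692,230) in the 8x crop. The free slot is the gap between the second and third. I'm starting the move by turning the tool to the tray's heading and shutting the fingers.

>>> play_rows(
  commands=[
    [0,0,0,-0.1232],
    [0,0,0,-0.1232],
    [0,0,0,-0.1232],
    [0,0,0,-0.1232],
    [0,0,0,-0.1232],
  ],
  claw=-1,
  force=60,
)

```text
clock: 0.72
tool_pos: [129.3, -508.8, 248.3]
ee_rot: [[0.644, 0.765, -0.0], [0.765, -0.644, 0.0], [0.0, -0.0, -1.0]]
wrist_force: [0.4, -0.1, 0.4]
opening: 25.5
grasp_force: 0.0
```

>>> play_rows(
  commands=[
    [0,0,0,-0.1232],
    [0,0,0,-0.1232],
    [0,0,0,-0.1232],
    [0,0,0,-0.1232],
    [0,0,0,-0.1232],
  ],
)

```text
clock: 1.13
tool_pos: [129.3, -508.8, 248.2]
ee_rot: [[0.084, 0.996, -0.0], [0.996, -0.084, 0.0], [0.0, -0.0, -1.0]]
wrist_force: [0.6, -0.3, 0.8]
opening: 0.1
grasp_force: 0.0
```

>>> play_rows(
  commands=[
    [0,0,0,-0.1232],
    [0,0,0,-0.1232],
    [0,0,0,-0.1232],
    [0,0,0,-0.1232],
    [0,0,0,-0.1232],
  ],
)

```text
clock: 1.55
tool_pos: [129.3, -508.8, 248.3]
ee_rot: [[-0.507, 0.862, -0.0], [0.862, 0.507, 0.0], [0.0, 0.0, -1.0]]
wrist_force: [-0.2, 0.5, 0.3]
opening: 0.2
grasp_force: 0.0
```

>>> play_rows(
  commands=[
    [0,0,0,-0.1232],
    [0,0,0,-0.1232],
    [0,0,0,-0.1232],
    [0,0,0,-0.1232],
    [0,0,0,-0.1232],
  ],
)

```text
clock: 1.97
tool_pos: [129.3, -508.8, 248.2]
ee_rot: [[-0.912, 0.41, -0.0], [0.41, 0.912, 0.0], [0.0, 0.0, -1.0]]
wrist_force: [-0.2, -0.1, 0.1]
opening: -0.0
grasp_force: 0.0
```

>>> play_rows(
  commands=[
    [0,0,0,-0.1232],
    [0,0,0,-0.1232],
    [0,0,0,-0.1232],
    [0,0,0,-0.1232],
    [0,0,0,-0.1232],
  ],
)

```text
clock: 2.38
tool_pos: [129.3, -508.8, 248.2]
ee_rot: [[-0.981, -0.192, 0.0], [-0.192, 0.981, 0.0], [-0.0, 0.0, -1.0]]
wrist_force: [0.4, 1.4, 0.1]
opening: 0.1
grasp_force: 0.0
```

```bash
cat >> h.py <<'E'
def go(target,phi):
    "remaining shift in tool axes (m) to target xyz (mm) and spin (rad) to heading phi (deg)"
    s=read_state();R=np.array(s['ee_rot']);p=np.array(s['tool_pos'])
    now=np.degrees(np.arctan2(R[1,0],R[0,0]));w=(phi-now+180)%360-180
    print('t',round(s['clock'],2),'tcp',p.round(1),'head',now.round(2),'shift',(R.T@(np.array(target)-p)/1000).round(4),'spin',round(-np.radians(w),4),'F',np.array(s['wrist_force']).round(1),'open',round(s['opening'],1),'grip',round(s['grasp_force'],1))
E
python3 - <<'E'
from h import *
c=capture('top')
P=onz(c,np.array([[237,167],[390,186],[692,230]])/8+[395,163]-.44,168);print(P,(P[1]+P[2])/2,np.diff(P,axis=0))
go([604,321,248],190.8)
E
```

```text
[[ 545.20641292 -181.71849053  168.        ]
 [ 539.21971778 -223.34858029  168.        ]
 [ 525.62661731 -306.02037498  168.        ]] [ 532.42316755 -264.68447763  168.        ] [[ -5.98669514 -41.63008976   0.        ]
 [-13.59310047 -82.67179469   0.        ]]
t 2.43 tcp [ 129.3 -508.8  248.2] head -168.4 shift [-6.318e-01  7.174e-01  4.000e-04] spin 0.0139 F [0.  0.1 0.5] open 0.2 grip 0.0
```

Slot centre is about (532.4, -264.7), and the tile spacing measures 42 and 84 mm as it should. Now travelling above the tray.

>>> play_rows(
  commands=[
    [0,0,0,0.014],
    [-0.0243,0.0276,0,0],
    [-0.0243,0.0276,0,0],
    [-0.0243,0.0276,0,0],
    [-0.0243,0.0276,0,0],
  ],
)

```text
clock: 2.85
tool_pos: [206.4, -381.9, 248.2]
ee_rot: [[-0.986, -0.166, 0.0], [-0.166, 0.986, 0.0], [-0.0, 0.0, -1.0]]
wrist_force: [1.1, -1.1, 0.5]
opening: -0.1
grasp_force: 0.0
```

>>> play_rows(
  commands=[
    [-0.0243,0.0276,0,0],
    [-0.0243,0.0276,0,0],
    [-0.0243,0.0276,0,0],
    [-0.0243,0.0276,0,0],
    [-0.0243,0.0276,0,0],
  ],
)

```text
clock: 3.27
tool_pos: [302.4, -224.9, 248.5]
ee_rot: [[-0.986, -0.166, 0.001], [-0.166, 0.986, -0.0], [-0.0, -0.001, -1.0]]
wrist_force: [1.1, -0.3, 0.2]
opening: -0.2
grasp_force: 0.0
```

>>> play_rows(
  commands=[
    [-0.0243,0.0276,0,0],
    [-0.0243,0.0276,0,0],
    [-0.0243,0.0276,0,0],
    [-0.0243,0.0276,0,0],
    [-0.0243,0.0276,0,0],
  ],
)

```text
clock: 3.68
tool_pos: [398.4, -67.8, 248.5]
ee_rot: [[-0.986, -0.167, 0.001], [-0.167, 0.986, -0.0], [-0.001, -0.0, -1.0]]
wrist_force: [1.6, -0.8, -0.2]
opening: -0.2
grasp_force: 0.0
```

>>> play_rows(
  commands=[
    [-0.0243,0.0276,0,0],
    [-0.0243,0.0276,0,0],
    [-0.0243,0.0276,0,0],
    [-0.0243,0.0276,0,0],
    [-0.0243,0.0276,0,0],
  ],
)

```text
clock: 4.1
tool_pos: [494.3, 89.3, 248.3]
ee_rot: [[-0.986, -0.167, 0.0], [-0.167, 0.986, -0.0], [-0.0, -0.0, -1.0]]
wrist_force: [0.9, -1.1, 0.2]
opening: 0.2
grasp_force: 0.0
```

>>> play_rows(
  commands=[
    [-0.0243,0.0276,0,0],
    [-0.0243,0.0276,0,0],
    [-0.0243,0.0276,0,0],
    [-0.0243,0.0276,0,0],
    [-0.0243,0.0276,0,0],
  ],
)

```text
clock: 4.52
tool_pos: [590.2, 246.0, 248.2]
ee_rot: [[-0.986, -0.167, 0.0], [-0.167, 0.986, -0.0], [-0.0, -0.0, -1.0]]
wrist_force: [1.8, -0.6, 0.2]
opening: 0.3
grasp_force: 0.0
```

>>> play_rows(
  commands=[
    [-0.0243,0.0276,0,0],
    [-0.0243,0.0276,0,0],
    [0,0,0,0],
  ],
)

```text
clock: 4.77
tool_pos: [629.9, 312.1, 245.8]
ee_rot: [[-0.985, -0.17, -0.0], [-0.17, 0.985, 0.001], [0.0, 0.001, -1.0]]
wrist_force: [-0.2, 0.5, -1.5]
opening: 0.1
grasp_force: 0.0
```

```bash
python3 - <<'E'
from h import *
go([604,321,60],190.8)
E
```

```text
t 4.77 tcp [629.9 312.1 245.8] head -170.22 shift [0.024  0.013  0.1858] spin -0.0178 F [-0.2  0.5 -1.5] open 0.1 grip 0.0
```

>>> play_rows(
  commands=[
    [0.012,0.0065,0.036,-0.018],
    [0.012,0.0065,0.036,0],
    [0,0,0.036,0],
    [0,0,0.036,0],
    [0,0,0.035,0],
  ],
)

```text
clock: 5.18
tool_pos: [601.3, 315.2, 67.8]
ee_rot: [[-0.983, -0.185, -0.0], [-0.185, 0.983, -0.0], [0.0, -0.0, -1.0]]
wrist_force: [-0.2, -0.6, -0.5]
opening: 0.1
grasp_force: 0.0
```

>>> play_rows(
  commands=[
    [0,0,0,0],
    [0,0,0,0],
  ],
)

```text
clock: 5.35
tool_pos: [600.6, 314.7, 68.2]
ee_rot: [[-0.982, -0.187, -0.004], [-0.187, 0.982, -0.001], [0.004, -0.001, -1.0]]
wrist_force: [0.3, -0.3, 1.0]
opening: 0.3
grasp_force: 0.0
```

```bash
python3 - <<'E'
from h import *
go([604,321,54],190.8)
E
```

```text
t 5.35 tcp [600.6 314.7  68.2] head -169.24 shift [-0.0046  0.0056  0.0141] spin -0.0007 F [ 0.3 -0.3  1. ] open 0.3 grip 0.0
```

>>> play_rows(
  commands=[
    [-0.0045,0.0055,0.006,0],
    [0,0,0.006,0],
    [0,0,0.002,0],
    [0,0,0,0],
  ],
)

```text
clock: 5.68
tool_pos: [605.8, 321.9, 55.9]
ee_rot: [[-0.982, -0.19, 0.001], [-0.19, 0.982, 0.0], [-0.001, 0.0, -1.0]]
wrist_force: [-0.0, 0.1, -0.6]
opening: 0.2
grasp_force: 0.0
```

>>> play_rows(
  commands=[
    [0,0,0.001,0],
    [0,0,0.001,0],
    [0,0,0,0],
  ],
)

```text
clock: 5.93
tool_pos: [605.5, 321.6, 53.5]
ee_rot: [[-0.982, -0.19, 0.0], [-0.19, 0.982, 0.0], [-0.0, 0.0, -1.0]]
wrist_force: [-0.5, -0.5, -0.5]
opening: -0.7
grasp_force: 0.0
```

```bash
python3 - <<'E'
from h import *
go([604,321,52],190.8)
E
```

```text
t 5.93 tcp [605.5 321.6  53.5] head -169.06 shift [ 0.0015 -0.0003  0.0015] spin 0.0025 F [-0.5 -0.5 -0.5] open -0.7 grip 0.0
```

>>> play_rows(
  commands=[
    [0,0,0.001,0],
    [0,0,0.001,0],
    [0,0,0,0],
  ],
)

```text
clock: 6.18
tool_pos: [605.7, 321.7, 52.1]
ee_rot: [[-0.982, -0.19, 0.001], [-0.19, 0.982, 0.0], [-0.001, 0.0, -1.0]]
wrist_force: [-0.7, 0.1, 6.0]
opening: 0.4
grasp_force: 3.1
```

>>> play_rows(
  commands=[
    [0,0,0.0005,0],
    [0,0,0,0],
  ],
)

```text
clock: 6.35
tool_pos: [605.9, 321.8, 52.1]
ee_rot: [[-0.982, -0.19, 0.001], [-0.19, 0.982, 0.001], [-0.001, 0.0, -1.0]]
wrist_force: [-2.1, -0.6, 10.0]
opening: 0.1
grasp_force: 4.8
```

>>> play_rows(
  commands=[
    [0.002,0,0.0003,0],
    [0.004,0,0,0],
    [0.006,0,0,0],
    [0.006,0,0,0],
    [0.006,0,0,0],
  ],
)

```text
clock: 6.77
tool_pos: [583.4, 317.6, 52.1]
ee_rot: [[-0.982, -0.19, 0.004], [-0.19, 0.982, 0.001], [-0.004, 0.001, -1.0]]
wrist_force: [2.3, 0.7, 7.1]
opening: 0.0
grasp_force: 3.8
```

```bash
python3 - <<'E'
from h import *
go([604-66*.982,321-66*.187,52],190.8)
c=capture('top');im=c['img'].astype(int);hsv=cv2.cvtColor(c['img'],cv2.COLOR_RGB2HSV)
cv2.imwrite('pics/p1.png',cv2.resize(c['img'][140:240,160:260],None,fx=5,fy=5)[:,:,::-1])
E
```

```text
t 6.77 tcp [583.4 317.6  52.1] head -169.06 shift [ 0.0451 -0.0004 -0.0001] spin 0.0025 F [2.3 0.7 7.1] open 0.0 grip 3.8
```

>>> play_rows(
  commands=[
    [0.004,0,0.0004,0],
    [0.006,0,0,0],
    [0.006,0,0,0],
    [0.006,0,0,0],
    [0.006,0,0,0],
  ],
)

```text
clock: 7.23
tool_pos: [556.4, 312.5, 52.1]
ee_rot: [[-0.982, -0.19, 0.005], [-0.19, 0.982, 0.002], [-0.005, 0.001, -1.0]]
wrist_force: [2.4, 0.8, 9.4]
opening: -0.0
grasp_force: 5.0
```

>>> play_rows(
  commands=[
    [0.006,0,0,0],
    [0.005,0,0,0],
    [0.003,0,0,0],
    [0,0,0,0],
  ],
)

```text
clock: 7.57
tool_pos: [542.0, 309.7, 52.1]
ee_rot: [[-0.982, -0.19, 0.004], [-0.19, 0.982, 0.002], [-0.004, 0.001, -1.0]]
wrist_force: [-0.1, -0.2, 12.4]
opening: 0.3
grasp_force: 6.3
```

```bash
python3 - <<'E'
from h import *
go([604-66*.982,321-66*.187,52],190.8)
c=capture('scene')
cv2.imwrite('pics/p2.png',cv2.resize(c['img'][225:320,160:280],None,fx=5,fy=5)[:,:,::-1])
E
```

```text
t 7.57 tcp [542.  309.7  52.1] head -169.04 shift [ 0.003  -0.0005  0.    ] spin 0.0028 F [-0.1 -0.2 12.4] open 0.3 grip 6.3
```

View pics/p2.png

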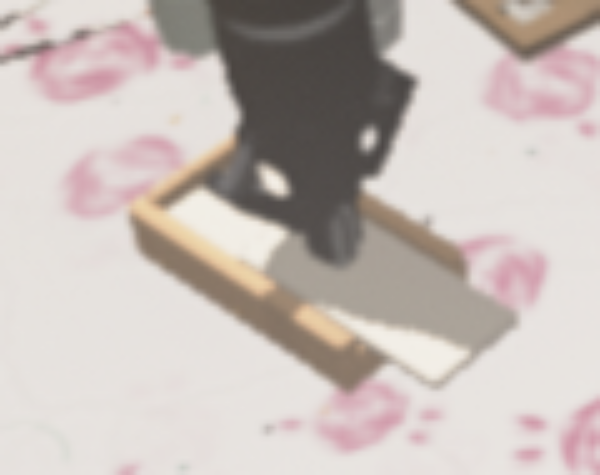

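The tile has come out flat over the lip, with its front end corners at (437,385) and (518,320) in the crop. I'll measure the overhang and lift off.

>>> play_rows(
  commands=[
    [0,0,-0.01,0],
    [0,0,-0.03,0],
    [0,0,-0.03,0],
    [0,0,0,0],
  ],
  claw=1,
)

```text
clock: 7.95
tool_pos: [543.4, 310.3, 126.1]
ee_rot: [[-0.982, -0.19, 0.007], [-0.19, 0.982, 0.003], [-0.008, 0.002, -1.0]]
wrist_force: [1.9, 0.4, 1.1]
opening: 47.8
grasp_force: 0.0
```

```bash
python3 - <<'E'
from h import *
c=capture('scene')
P=onz(c,np.array([[437,385],[518,320]])/5+[160,225]-.4,27)[:,:2]
d=np.array([.982,.187]);o=np.array([579.8,316.6])
print(P,(P-o)@d,(P-o)@[-.187,.982])
g=P.mean(0)+33*d; print('grip',g)
go([*g,120],190.8)
E
```

```text
[[438.71159655 317.74719851]
 [449.37293293 260.72339154]] [-138.33428607 -138.52830564] [ 27.51008039 -30.48096797]
grip [476.44826474 295.40629503]
t 8.0 tcp [542.7 309.9 123.7] head -169.05 shift [ 0.0678 -0.0017  0.0033] spin 0.0026 F [-0.4  0.2 -0.3] open 55.5 grip 0.0
```

>>> play_rows(
  commands=[
    [0.035,-0.001,0,0.002],
    [0.036,0,0,0],
    [0,0,0.03,0],
    [0,0,0,0],
  ],
)

```text
clock: 8.33
tool_pos: [467.2, 293.3, 86.8]
ee_rot: [[-0.982, -0.189, -0.005], [-0.189, 0.982, -0.002], [0.006, -0.001, -1.0]]
wrist_force: [-1.9, -1.2, -0.2]
opening: 85.2
grasp_force: 0.0
```

>>> play_rows(
  commands=[
    [0,0,0.03,0],
    [0,0,0.025,0],
    [0,0,0.01,0],
    [0,0,0,0],
    [0,0,0,0],
  ],
)

```text
clock: 8.75
tool_pos: [471.4, 294.6, 25.3]
ee_rot: [[-0.982, -0.188, -0.001], [-0.188, 0.982, -0.0], [0.001, -0.0, -1.0]]
wrist_force: [-0.3, -0.5, 0.6]
opening: 85.9
grasp_force: 0.0
```

```bash
python3 - <<'E'
from h import *
go([473.5,295,28],190.8)
E
```

```text
t 8.75 tcp [471.4 294.6  25.3] head -169.17 shift [-0.0021 -0.     -0.0027] spin 0.0005 F [-0.3 -0.5  0.6] open 85.9 grip 0.0
```

>>> play_rows(
  commands=[
    [0,0,-0.003,0],
    [0,0,0,0],
    [0,0,0,0],
    [0,0,0,0],
    [0,0,0,0],
  ],
  claw=-1,
  force=45,
)

```text
clock: 9.17
tool_pos: [472.4, 295.2, 29.8]
ee_rot: [[-0.982, -0.188, 0.003], [-0.188, 0.982, 0.001], [-0.003, 0.001, -1.0]]
wrist_force: [-0.2, -0.5, 7.2]
opening: 61.0
grasp_force: 50.6
```

>>> play_rows(
  commands=[
    [0,0,0,0],
    [0,0,-0.002,0],
    [0,0,-0.004,0],
    [0,0,-0.008,0],
    [0,0,0,0],
  ],
)

```text
clock: 9.58
tool_pos: [471.7, 295.0, 43.7]
ee_rot: [[-0.982, -0.188, 0.002], [-0.188, 0.982, 0.001], [-0.002, 0.0, -1.0]]
wrist_force: [1.0, -0.3, -1.5]
opening: 60.8
grasp_force: 49.8
```

```bash
python3 - <<'E'
from h import *
go([473.5,295,250],190.8)
c=capture('scene')
cv2.imwrite('pics/p3.png',cv2.resize(c['img'][215:325,150:290],None,fx=5,fy=5)[:,:,::-1])
E
```

```text
t 9.58 tcp [471.7 295.   43.7] head -169.15 shift [-0.0021 -0.0003 -0.2063] spin 0.0008 F [ 1.  -0.3 -1.5] open 60.8 grip 49.8
```

View pics/p3.png

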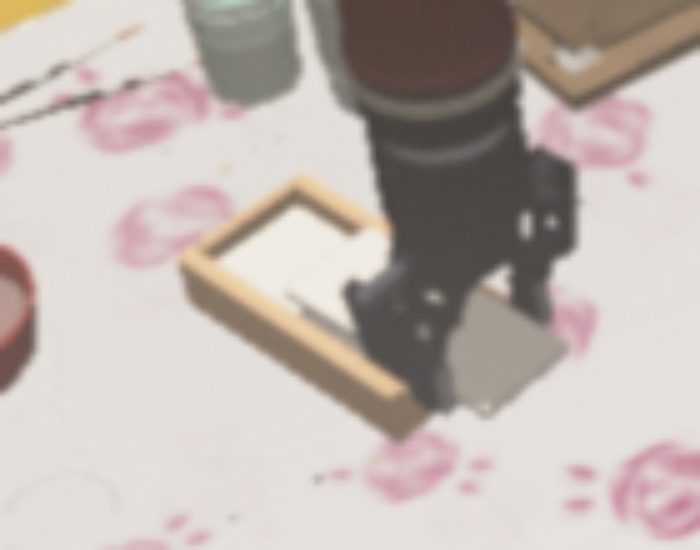

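The tile is lifted and gripped at its sides; the other two stay in the tray. Raising it and carrying it to the stand.

>>> play_rows(
  commands=[
    [0,0,-0.02,0],
    [0,0,-0.03,0],
    [0,0,-0.03,0],
    [0,0,-0.03,0],
    [0,0,-0.03,0],
  ],
)

```text
clock: 10.05
tool_pos: [470.6, 294.5, 183.5]
ee_rot: [[-0.982, -0.188, -0.0], [-0.188, 0.982, -0.0], [0.0, -0.0, -1.0]]
wrist_force: [0.1, 0.3, -2.4]
opening: 60.7
grasp_force: 50.0
```

>>> play_rows(
  commands=[
    [0.003,-0.015,-0.01,0],
    [0.005,-0.025,0,0],
    [0.005,-0.028,0,0],
    [0.005,-0.028,0,0],
    [0.005,-0.028,0,0],
  ],
)

```text
clock: 10.47
tool_pos: [471.4, 167.4, 192.1]
ee_rot: [[-0.982, -0.189, -0.0], [-0.189, 0.982, -0.0], [0.0, -0.0, -1.0]]
wrist_force: [0.4, -0.4, -1.4]
opening: 60.8
grasp_force: 50.0
```

>>> play_rows(
  commands=[
    [0.005,-0.028,0,0.05],
    [0.005,-0.028,0,0.05],
    [0.004,-0.02,0,0.05],
    [0.002,-0.008,0,0.08],
    [0,0,0,0.1],
  ],
)

```text
clock: 10.88
tool_pos: [466.7, 81.4, 192.1]
ee_rot: [[-0.989, 0.146, -0.001], [0.146, 0.989, -0.001], [0.0, -0.001, -1.0]]
wrist_force: [1.2, -0.3, -2.6]
opening: 60.8
grasp_force: 50.0
```

>>> play_rows(
  commands=[
    [0,0,0,0.1],
    [0,0,0,0.11],
    [0,0,0,0.11],
    [0,0,0,0.11],
    [0,0,0,0.11],
  ],
)

```text
clock: 11.3
tool_pos: [467.0, 83.3, 192.0]
ee_rot: [[-0.774, 0.634, -0.0], [0.634, 0.774, 0.0], [0.0, -0.0, -1.0]]
wrist_force: [0.2, 0.5, -1.7]
opening: 61.0
grasp_force: 50.0
```

>>> play_rows(
  commands=[
    [0,0,0,0.11],
    [0,0,0,0.11],
    [0,0,0,0.11],
    [0,0,0,0.11],
    [0,0,0,0.1],
  ],
)

```text
clock: 11.72
tool_pos: [467.0, 83.3, 192.0]
ee_rot: [[-0.338, 0.941, -0.0], [0.941, 0.338, 0.0], [0.0, -0.0, -1.0]]
wrist_force: [0.4, 1.1, -1.2]
opening: 60.7
grasp_force: 50.0
```

>>> play_rows(
  commands=[
    [0,0,0,0],
    [0,0,0,0],
  ],
)

```text
clock: 11.88
tool_pos: [467.1, 83.4, 192.1]
ee_rot: [[-0.346, 0.938, -0.0], [0.938, 0.346, 0.0], [0.0, -0.0, -1.0]]
wrist_force: [-0.4, -0.2, -1.9]
opening: 60.8
grasp_force: 50.0
```

```bash
python3 - <<'E'
from h import *
go([472.4,83.2,140],109.2)
c=cam('scene','sc4');x,y=proj(c,[read_state()['tool_pos']])[0].astype(int);print(x,y)
cv2.imwrite('pics/p4.png',cv2.resize(c['img'][max(y-60,0):y+80,x-70:x+90],None,fx=4,fy=4)[:,:,::-1])
E
```

```text
t 11.88 tcp [467.1  83.4 192.1] head 110.24 shift [-0.002   0.005   0.0521] spin 0.0181 F [-0.4 -0.2 -1.9] open 60.8 grip 50.0
309 207
```

>>> play_rows(
  commands=[
    [-0.002,0.005,0.02,0.018],
    [0,0,0.025,0],
    [0,0,0.015,0],
    [0,0,0.01,0],
    [0,0,0,0],
  ],
  force=30,
)

```text
clock: 12.35
tool_pos: [471.0, 83.1, 120.2]
ee_rot: [[-0.328, 0.945, -0.004], [0.945, 0.328, -0.0], [0.001, -0.003, -1.0]]
wrist_force: [-0.2, -0.4, -2.0]
opening: 61.2
grasp_force: 49.9
```

>>> play_rows(
  commands=[
    [0,0,0.006,0],
    [0,0,0.006,0],
    [0,0,0,0],
  ],
)

```text
clock: 12.6
tool_pos: [473.4, 83.3, 110.2]
ee_rot: [[-0.327, 0.945, 0.002], [0.945, 0.327, 0.0], [-0.0, 0.002, -1.0]]
wrist_force: [1.4, 2.3, 1.5]
opening: 61.1
grasp_force: 50.6
```

```bash
python3 - <<'E'
from h import *
go([472.4,83.2,64],109.2)
E
```

```text
t 12.6 tcp [473.4  83.3 110.2] head 109.08 shift [ 0.0002 -0.001   0.0462] spin -0.0021 F [1.4 2.3 1.5] open 61.1 grip 50.6
```

>>> play_rows(
  commands=[
    [0,-0.001,0.004,0],
    [0,0,0.004,0],
    [0,0,0.004,0],
    [0,0,0,0],
  ],
  claw=-1,
  force=30,
)

```text
clock: 12.93
tool_pos: [472.7, 82.9, 98.6]
ee_rot: [[-0.326, 0.945, 0.002], [0.945, 0.326, 0.0], [-0.001, 0.002, -1.0]]
wrist_force: [1.2, 1.7, 4.7]
opening: 61.0
grasp_force: 52.6
```

>>> play_rows(
  commands=[
    [0,0,0.004,0],
    [0,0,0.004,0],
    [0,0,0,0],
  ],
)

```text
clock: 13.18
tool_pos: [472.2, 83.0, 90.5]
ee_rot: [[-0.326, 0.945, 0.001], [0.945, 0.326, 0.0], [-0.0, 0.001, -1.0]]
wrist_force: [1.4, 2.5, 4.2]
opening: 60.8
grasp_force: 54.1
```

>>> play_rows(
  commands=[
    [0,0,0.004,0],
    [0,0,0.004,0],
    [0,0,0.004,0],
    [0,0,0,0],
  ],
)

```text
clock: 13.52
tool_pos: [471.6, 83.1, 78.2]
ee_rot: [[-0.326, 0.945, -0.0], [0.945, 0.326, 0.001], [0.001, 0.0, -1.0]]
wrist_force: [0.6, 3.2, 1.9]
opening: 61.1
grasp_force: 56.4
```

>>> play_rows(
  commands=[
    [0,0,0.004,0],
    [0,0,0.003,0],
    [0,0,0,0],
  ],
)

```text
clock: 13.77
tool_pos: [471.5, 83.1, 71.1]
ee_rot: [[-0.326, 0.945, -0.0], [0.945, 0.326, 0.0], [0.001, -0.0, -1.0]]
wrist_force: [-0.6, 3.7, 1.8]
opening: 60.9
grasp_force: 58.0
```

```bash
python3 - <<'E'
from h import *
go([472.4,83.2,64],109.2)
c=cam('scene','sc5');x,y=proj(c,[read_state()['tool_pos']])[0].astype(int);print(x,y)
t=cam('top','t5')
f=lambda im,x,y:cv2.resize(im[y-45:y+45,x-50:x+50],None,fx=4,fy=5)
u,v=proj(t,[read_state()['tool_pos']])[0].astype(int)
cv2.imwrite('pics/p5.png',np.hstack([f(c['img'],x,y),f(t['img'],u,v)])[:,:,::-1])
E
```

```text
t 13.77 tcp [471.5  83.1  71.1] head 109.04 shift [-0.0002  0.0009  0.0071] spin -0.0028 F [-0.6  3.7  1.8] open 60.9 grip 58.0
310 242
```

View pics/p5.png

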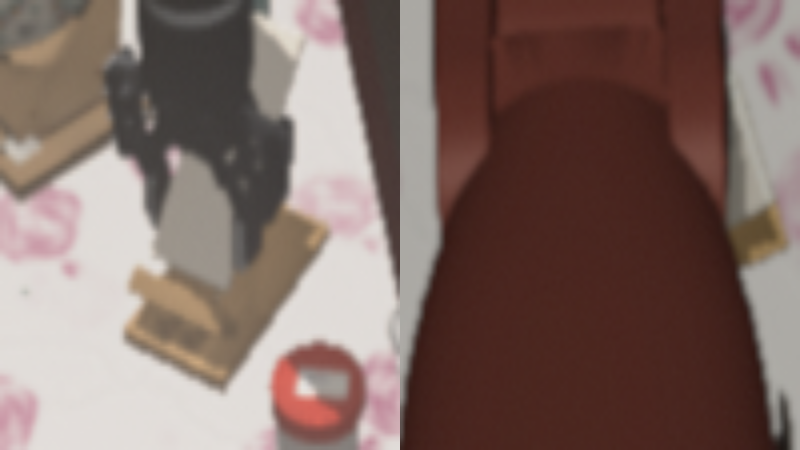

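The tile slopes along the plank, with its lower end just above the ledge and inside the lip. I'm lowering the last few millimetres.

>>> play_rows(
  commands=[
    [0,0,0.002,0],
    [0,0,0.002,0],
    [0,0,0,0],
  ],
)

```text
clock: 14.12
tool_pos: [471.5, 82.9, 66.9]
ee_rot: [[-0.326, 0.945, -0.0], [0.945, 0.326, 0.0], [0.0, -0.0, -1.0]]
wrist_force: [0.3, 3.2, 2.7]
opening: 61.2
grasp_force: 59.1
```

>>> play_rows(
  commands=[
    [0,0,0.0015,0],
    [0,0,0,0],
  ],
)

```text
clock: 14.28
tool_pos: [471.6, 82.9, 65.4]
ee_rot: [[-0.326, 0.945, -0.0], [0.945, 0.326, 0.0], [0.0, -0.0, -1.0]]
wrist_force: [-1.0, 3.3, 3.5]
opening: 60.6
grasp_force: 59.5
```

>>> play_rows(
  commands=[
    [0,0,0.001,0],
    [0,0,0,0],
  ],
)

```text
clock: 14.45
tool_pos: [471.6, 82.9, 64.5]
ee_rot: [[-0.326, 0.945, -0.0], [0.945, 0.326, 0.0], [0.0, -0.0, -1.0]]
wrist_force: [-1.1, 3.2, 4.1]
opening: 61.2
grasp_force: 59.8
```

>>> play_rows(
  commands=[
    [0,0,0.0015,0],
    [0,0,0,0],
  ],
)

```text
clock: 14.62
tool_pos: [471.6, 83.4, 63.3]
ee_rot: [[-0.326, 0.945, 0.0], [0.945, 0.326, 0.001], [0.001, 0.001, -1.0]]
wrist_force: [-2.6, 6.6, 7.5]
opening: 60.9
grasp_force: 60.3
```

>>> play_rows(
  commands=[
    [0,0,0.0015,0],
    [0,0,0,0],
  ],
)

```text
clock: 14.78
tool_pos: [471.7, 84.2, 62.3]
ee_rot: [[-0.327, 0.945, 0.0], [0.945, 0.327, 0.003], [0.003, 0.001, -1.0]]
wrist_force: [-4.5, 11.5, 16.1]
opening: 60.8
grasp_force: 61.4
```

>>> play_rows(
  commands=[
    [0,0,-0.001,0],
    [0.001,0,0.001,0],
    [0.001,0,0.0011,0],
    [0.001,0,0.0011,0],
    [0,0,0,0],
  ],
)

```text
clock: 15.2
tool_pos: [470.8, 86.5, 59.7]
ee_rot: [[-0.327, 0.945, 0.001], [0.945, 0.327, 0.002], [0.001, 0.001, -1.0]]
wrist_force: [-1.6, 6.7, 7.6]
opening: 60.7
grasp_force: 60.7
```

```bash
python3 - <<'E'
from h import *
go([472.4,83.2,64],109.2)
E
```

```text
t 15.2 tcp [470.8  86.5  59.7] head 109.06 shift [-0.0036  0.0004 -0.0043] spin -0.0024 F [-1.6  6.7  7.6] open 60.7 grip 60.7
```

>>> play_rows(
  commands=[
    [0,0,0,0],
    [0,0,0,0],
    [0,0,0,0],
    [0,0,0,0],
    [0,0,0,0],
  ],
  claw=1,
)

```text
clock: 15.62
tool_pos: [470.5, 85.4, 59.2]
ee_rot: [[-0.326, 0.945, -0.0], [0.945, 0.326, -0.0], [-0.0, -0.0, -1.0]]
wrist_force: [0.1, 0.0, 0.8]
opening: 85.3
grasp_force: 0.0
```

>>> play_rows(
  commands=[
    [0.01,0,-0.01,0],
    [0.02,0,-0.03,0],
    [0.02,0,-0.035,0],
    [0.02,0,-0.035,0],
    [0.02,0,-0.035,0],
  ],
)

```text
clock: 16.03
tool_pos: [440.1, 171.9, 206.7]
ee_rot: [[-0.326, 0.945, -0.0], [0.945, 0.326, 0.0], [0.0, -0.0, -1.0]]
wrist_force: [1.3, 0.6, -0.4]
opening: 85.4
grasp_force: 0.0
```

>>> play_rows(
  commands=[
    [0.035,0,-0.02,-0.1],
    [0.03,0,0,-0.12],
    [0,0,0,-0.12],
    [0,0,0,-0.12],
    [0,0,0,-0.12],
  ],
)

```text
clock: 16.45
tool_pos: [416.5, 232.2, 225.3]
ee_rot: [[-0.795, 0.606, 0.001], [0.606, 0.795, 0.0], [-0.0, 0.001, -1.0]]
wrist_force: [1.0, 0.3, -0.2]
opening: 85.7
grasp_force: 0.0
```

>>> play_rows(
  commands=[
    [0,0,0,-0.12],
    [0,0,0,-0.12],
    [0,0,0,-0.12],
    [0,0,0,-0.12],
    [0,0,0,-0.12],
  ],
  claw=0.1,
)

```text
clock: 16.87
tool_pos: [416.7, 231.5, 225.1]
ee_rot: [[-0.999, 0.053, 0.0], [0.053, 0.999, 0.0], [-0.0, 0.0, -1.0]]
wrist_force: [-0.6, -0.2, 0.1]
opening: 46.5
grasp_force: 0.0
```

```bash
python3 - <<'E'
from h import *
go([465.5+85*.329,103-85*.944,180],199.2)
c=cam('scene','sc6');t=cam('top','t6')
f=lambda im,x,y:cv2.resize(im[y-37:y+38,x-25:x+25],None,fx=8,fy=8)
cv2.imwrite('pics/p6.png',np.hstack([f(c['img'],325,235),f(t['img'],318,217)])[:,:,::-1])
E
```

```text
t 16.87 tcp [416.7 231.5 225.1] head 176.98 shift [-0.0876 -0.2044  0.0451] spin -0.3878 F [-0.6 -0.2  0.1] open 46.5 grip 0.0
```

View pics/p6.png

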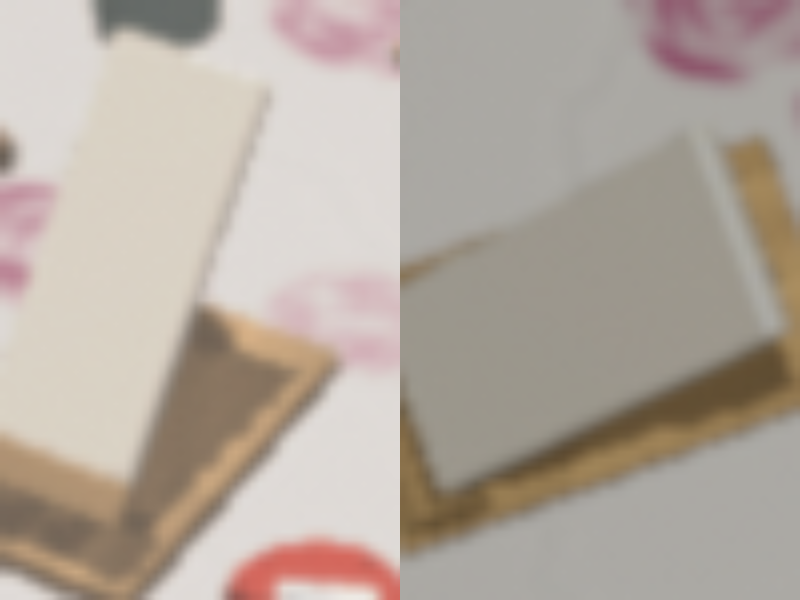

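The tile leans flat along the plank with its lower end on the ledge. The upper edge's front corners are at (690,128) and (765,335) in the right crop, and (115,32) and (265,92) in the left crop.

```bash
python3 - <<'E'
from h import *
c=capture('scene');t=capture('top')
A=onz(t,np.array([[290,128],[365,335]])/8+[293,180]-.44,151.5)[:,:2]
B=onz(c,np.array([[115,32],[265,92]])/8+[300,198]-.44,148.5)[:,:2]
d=np.array([.329,-.944])
for P,h in((A,93.7),(B,97)):
    v=P[0]-P[1];print(P.round(1),np.linalg.norm(v),np.degrees(np.arctan2(*v[::-1]))-90,'seat',P.mean(0)-h*d, (P.mean(0)-[465.5,103])@d)
E
```

```text
[[525.7  24.9]
 [468.6   6. ]] 60.13405710002712 -71.75171410412888 seat [466.32825034 103.91677521] 93.04868346378616
[[526.5  23.3]
 [466.2   7.1]] 62.400262192049205 -74.99850131909719 seat [464.43292513 106.75439358] 93.04435382293362
```

>>> play_rows(
  commands=[
    [0,0,0,-0.1],
    [0,0,0,-0.1],
    [0,0,0,-0.1],
    [0,0,0,-0.084],
    [0,0,0,0],
  ],
)

```text
clock: 17.48
tool_pos: [417.2, 231.2, 224.6]
ee_rot: [[-0.948, -0.32, -0.0], [-0.32, 0.948, 0.0], [0.0, 0.0, -1.0]]
wrist_force: [-0.2, 0.5, 0.7]
opening: 46.7
grasp_force: 0.0
```

>>> play_rows(
  commands=[
    [-0.001,-0.025,0,0],
    [-0.001,-0.036,0,0],
    [-0.001,-0.036,0,0],
    [-0.001,-0.036,0,0],
    [-0.001,-0.036,0,0],
  ],
)

```text
clock: 17.9
tool_pos: [476.3, 71.2, 224.7]
ee_rot: [[-0.949, -0.314, 0.0], [-0.314, 0.949, 0.0], [-0.0, -0.0, -1.0]]
wrist_force: [0.5, 0.7, -0.0]
opening: 46.6
grasp_force: 0.0
```

>>> play_rows(
  commands=[
    [0,-0.035,0,0],
    [0,-0.017,0,0],
    [0,0,0,0],
    [0,0,0,0],
  ],
)

```text
clock: 18.23
tool_pos: [492.7, 22.7, 224.4]
ee_rot: [[-0.95, -0.313, -0.0], [-0.313, 0.95, 0.0], [0.0, 0.0, -1.0]]
wrist_force: [-0.1, 0.5, -1.3]
opening: 46.9
grasp_force: 0.0
```

```bash
python3 - <<'E'
from h import *
go([493.8,23.8,141],199)
E
```

```text
t 18.23 tcp [492.7  22.7 224.4] head -161.73 shift [-0.0014  0.0007  0.0834] spin -0.0128 F [-0.1  0.5 -1.3] open 46.9 grip 0.0
```

>>> play_rows(
  commands=[
    [-0.0014,0.0007,0.025,-0.012],
    [0,0,0.025,0],
    [0,0,0.01,0],
    [0,0,0,0],
  ],
)

```text
clock: 18.57
tool_pos: [491.6, 25.8, 162.3]
ee_rot: [[-0.944, -0.33, -0.004], [-0.33, 0.944, 0.001], [0.004, 0.002, -1.0]]
wrist_force: [-0.9, -0.4, 0.3]
opening: 47.1
grasp_force: 0.0
```

>>> play_rows(
  commands=[
    [0,0,0.008,0],
    [0,0,0.008,0],
    [0,0,0.007,0],
    [0,0,0,0],
  ],
)

```text
clock: 18.9
tool_pos: [493.2, 24.7, 140.4]
ee_rot: [[-0.944, -0.331, -0.001], [-0.331, 0.944, 0.0], [0.001, 0.001, -1.0]]
wrist_force: [-0.3, -0.3, 0.7]
opening: 46.9
grasp_force: 0.0
```

```bash
python3 - <<'E'
from h import *
go([493.8,23.8,141],199)
E
```

```text
t 18.9 tcp [493.2  24.7 140.4] head -160.69 shift [-0.0003 -0.001  -0.0006] spin 0.0054 F [-0.3 -0.3  0.7] open 46.9 grip 0.0
```

Fingers straddle the upper edge. I'm swinging the tile upright with the finger behind it, its lower end staying in the ledge.

>>> play_rows(
  commands=[
    [0,0.005,-0.001,0],
    [0,0.006,-0.004,0],
    [0,0.006,-0.004,0],
    [0,0.006,-0.004,0],
    [0,0.005,-0.004,0],
  ],
)

```text
clock: 19.32
tool_pos: [484.5, 51.6, 159.3]
ee_rot: [[-0.944, -0.331, 0.001], [-0.331, 0.944, 0.0], [-0.001, -0.0, -1.0]]
wrist_force: [0.0, -1.7, -0.7]
opening: 47.1
grasp_force: 0.2
```

>>> play_rows(
  commands=[
    [0,0.006,-0.004,0],
    [0,0.006,-0.004,0],
    [0,0.006,-0.003,0],
    [0,0.005,-0.002,0],
    [0,0,0,0],
  ],
)

```text
clock: 19.73
tool_pos: [476.7, 73.4, 171.9]
ee_rot: [[-0.943, -0.332, 0.0], [-0.332, 0.943, 0.0], [-0.001, 0.0, -1.0]]
wrist_force: [0.9, 0.1, 0.7]
opening: 47.1
grasp_force: 0.2
```

```bash
python3 - <<'E'
from h import *
go([465.8,104,182],199)
t=capture('top')
im=t['img'].astype(int)
E
```

```text
t 19.73 tcp [476.7  73.4 171.9] head -160.63 shift [ 0.0002  0.0325 -0.0101] spin 0.0065 F [0.9 0.1 0.7] open 47.1 grip 0.2
```

>>> play_rows(
  commands=[
    [0,0,0,0],
    [0,0.004,-0.002,0],
    [0,0.006,-0.002,0],
    [0,0.006,-0.002,0],
    [0,0,0,0],
  ],
  claw=-0.3,
)

```text
clock: 20.2
tool_pos: [471.3, 88.6, 177.8]
ee_rot: [[-0.943, -0.331, 0.0], [-0.331, 0.943, 0.0], [-0.0, 0.0, -1.0]]
wrist_force: [0.2, -0.4, -0.3]
opening: 29.7
grasp_force: 0.0
```

>>> play_rows(
  commands=[
    [0,0.004,-0.002,0],
    [0,0.004,-0.002,0],
    [0,0.003,-0.001,0],
    [0,0,0,0],
  ],
)

```text
clock: 20.53
tool_pos: [467.9, 98.5, 182.7]
ee_rot: [[-0.944, -0.331, 0.0], [-0.331, 0.944, 0.0], [-0.0, 0.0, -1.0]]
wrist_force: [-0.2, -0.4, 0.5]
opening: 29.8
grasp_force: 0.1
```

```bash
python3 - <<'E'
from h import *
go([465.8,104,182],199)
c=capture('scene');im=c['img'].astype(int);hsv=cv2.cvtColor(c['img'],cv2.COLOR_RGB2HSV)
d=np.array([.329,-.944]);e=np.array([.944,.329]);s0=np.array([465.8,104])
# sample colours along expected tile near side strip at several heights, for upright hypotheses
for z in (60,80,100,120,140,160):
    row=[]
    for h in range(-30,80,5):
        p=s0+h*d-0*e
        u,v=proj(c,[[*p,z]])[0].round().astype(int); row.append(tuple(im[v,u]))
    print(z,[f'{r.sum() if hasattr(r,"sum") else sum(r)//3}/{max(r)-min(r)}' for r in row])
E
```

```text
t 20.53 tcp [467.9  98.5 182.7] head -160.65 shift [0.0001 0.0058 0.0007] spin 0.0061 F [-0.2 -0.4  0.5] open 29.8 grip 0.1
60 ['143/59', '135/54', '111/37', '119/22', '127/14', '128/14', '127/14', '129/14', '128/15', '128/14', '127/14', '127/14', '127/14', '127/14', '126/14', '128/13', '130/15', '123/20', '108/31', '107/32', '103/36', '102/36']
80 ['128/14', '127/13', '128/14', '128/14', '126/15', '127/14', '127/14', '127/14', '126/14', '128/13', '126/14', '126/13', '126/14', '127/14', '126/14', '127/13', '127/15', '128/14', '120/18', '106/28', '102/34', '101/35']
100 ['127/14', '127/14', '127/14', '127/14', '127/15', '126/15', '127/14', '126/13', '127/14', '127/14', '126/14', '125/14', '126/14', '126/14', '126/14', '126/14', '127/14', '127/14', '121/18', '110/27', '104/35', '100/37']
120 ['126/14', '125/14', '126/13', '125/15', '126/14', '126/14', '126/14', '126/14', '126/14', '126/13', '126/14', '126/14', '125/15', '126/15', '125/14', '125/14', '125/13', '126/14', '133/15', '175/15', '214/11', '218/8']
140 ['125/15', '125/13', '125/14', '126/14', '125/15', '124/15', '125/14', '125/14', '125/14', '126/14', '125/13', '125/13', '126/14', '125/14', '125/14', '124/14', '125/14', '126/14', '143/14', '182/14', '216/10', '218/8']
160 ['129/14', '124/14', '125/14', '125/15', '123/14', '110/10', '99/5', '102/9', '120/13', '124/14', '125/14', '124/14', '125/13', '125/14', '137/16', '164/16', '208/13', '219/8', '218/8', '217/8', '218/8', '209/13']
```

>>> play_rows(
  commands=[
    [0,0.003,0.001,0],
    [0,0.003,0.001,0],
    [0,0.002,0.001,0],
    [0,0,0,0],
  ],
)

```text
clock: 20.92
tool_pos: [464.9, 105.9, 179.1]
ee_rot: [[-0.944, -0.331, -0.001], [-0.331, 0.944, 0.0], [0.001, 0.0, -1.0]]
wrist_force: [-0.0, -0.5, 0.9]
opening: 29.9
grasp_force: 0.0
```

>>> play_rows(
  commands=[
    [0,0,0,0],
    [0,0,0,0],
    [0,0,0,0],
    [0,0,0,0],
  ],
  claw=-0.55,
  force=40,
)

```text
clock: 21.25
tool_pos: [465.4, 105.5, 179.4]
ee_rot: [[-0.944, -0.331, 0.0], [-0.331, 0.944, 0.0], [-0.0, -0.0, -1.0]]
wrist_force: [0.7, 0.3, -0.1]
opening: 19.4
grasp_force: 0.0
```

>>> play_rows(
  commands=[
    [0,0,0,0],
    [0,0,0,0],
    [0,0,0,0],
    [0,0,0,0],
  ],
  claw=-1,
  force=40,
)

```text
clock: 21.58
tool_pos: [465.6, 105.1, 179.5]
ee_rot: [[-0.944, -0.331, 0.0], [-0.331, 0.944, -0.001], [-0.0, -0.001, -1.0]]
wrist_force: [0.9, -3.0, 0.3]
opening: 8.1
grasp_force: 43.6
```

Gripped (8.1 mm opening, 44 N). Lifting clear.

>>> play_rows(
  commands=[
    [0,0,-0.004,0],
    [0,0,-0.012,0],
    [0,0,-0.02,0],
    [0,0,-0.02,0],
    [0,0,0,0],
  ],
)

```text
clock: 22.0
tool_pos: [466.7, 106.1, 238.6]
ee_rot: [[-0.944, -0.331, 0.004], [-0.331, 0.944, 0.001], [-0.004, -0.0, -1.0]]
wrist_force: [0.9, -0.5, -1.3]
opening: 8.3
grasp_force: 43.2
```

```bash
python3 - <<'E'
from h import *
s=np.array([532.4,-264.7])
go([*s,340],170.9)
c=capture('scene');g=c['img'].astype(int)
p=np.array(read_state()['tool_pos'])
# tile face mask near hand: extents per height
d=np.array([.329,-.944]);e=np.array([.944,.329])
for z in (-125,-100,-75,-50,-30):
    r=[]
    for k in range(-60,61,3):
        u,v=proj(c,[p+[*(k*e),z]])[0].round().astype(int); r.append(g[v,u])
    r=np.array(r); ok=(r.max(1)-r.min(1)<19)&(abs(r.mean(1)-126)<10); print(z,np.arange(-60,61,3)[ok])
E
```

```text
t 22.0 tcp [466.7 106.1 238.6] head -160.66 shift [ 0.0604 -0.3717 -0.1016] spin 0.4963 F [ 0.9 -0.5 -1.3] open 8.3 grip 43.2
-125 [-30 -27 -24 -21 -18 -15 -12  -9  -6  -3   0   3   6   9  12  15  18  21
  24  27  30]
-100 [-30 -27 -24 -21 -18 -15 -12  -9  -6  -3   0   3   6   9  12  15  18  21
  24  27  30  42]
-75 [-27 -24 -21 -18 -15 -12  -9  -6  -3   0   3   6   9  12  15  18  21  24
  27]
-50 [-27 -24 -21 -18 -15 -12  -9  -6  -3   0   3   6   9  12  15  18  21  24
  27  30]
-30 [-27 -24 -21 -18 -15 -12  -9  -6  -3   0   3   6   9  12  15  18  21  24
  27]
```

>>> play_rows(
  commands=[
    [0,0,-0.02,0],
    [0,0,-0.025,0],
    [0,0,-0.025,0],
    [0,0,-0.02,0],
    [0,0,-0.01,0],
  ],
)

```text
clock: 22.47
tool_pos: [465.6, 105.8, 336.7]
ee_rot: [[-0.944, -0.331, 0.001], [-0.331, 0.944, 0.001], [-0.001, 0.0, -1.0]]
wrist_force: [0.1, 0.2, -2.2]
opening: 7.9
grasp_force: 43.2
```

>>> play_rows(
  commands=[
    [0.002,-0.012,0,0],
    [0.004,-0.022,0,0],
    [0.004,-0.03,0,0],
    [0.005,-0.03,0,0],
    [0.005,-0.03,0,0],
  ],
)

```text
clock: 22.88
tool_pos: [487.1, -18.9, 334.2]
ee_rot: [[-0.943, -0.332, -0.002], [-0.332, 0.943, 0.001], [0.001, 0.002, -1.0]]
wrist_force: [1.4, 0.6, -2.3]
opening: 8.2
grasp_force: 43.2
```

>>> play_rows(
  commands=[
    [0.005,-0.03,0,0],
    [0.005,-0.03,0,0],
    [0.005,-0.03,0,0],
    [0.005,-0.03,0,0],
    [0.005,-0.03,0,0],
  ],
)

```text
clock: 23.3
tool_pos: [513.2, -169.0, 334.0]
ee_rot: [[-0.944, -0.331, -0.002], [-0.331, 0.944, 0.002], [0.001, 0.002, -1.0]]
wrist_force: [0.9, 0.1, -2.2]
opening: 8.3
grasp_force: 43.1
```

>>> play_rows(
  commands=[
    [0.005,-0.03,0,0],
    [0.005,-0.03,0,0],
    [0.003,-0.025,0,0],
    [0.002,-0.013,0,0],
    [0,0,0,0.05],
  ],
)

```text
clock: 23.72
tool_pos: [531.7, -267.9, 333.0]
ee_rot: [[-0.96, -0.281, -0.002], [-0.281, 0.96, 0.001], [0.002, 0.002, -1.0]]
wrist_force: [-0.8, -0.4, -2.6]
opening: 8.4
grasp_force: 43.1
```

>>> play_rows(
  commands=[
    [0,0,0,0.08],
    [0,0,0,0.1],
    [0,0,0,0.1],
    [0,0,0,0.1],
    [0,0,0,0.066],
  ],
)

```text
clock: 24.13
tool_pos: [531.6, -264.9, 333.8]
ee_rot: [[-0.987, 0.163, -0.002], [0.163, 0.987, 0.002], [0.002, 0.002, -1.0]]
wrist_force: [-0.5, 0.5, -1.9]
opening: 8.0
grasp_force: 43.1
```

>>> play_rows(
  commands=[
    [0,0,0,0],
    [0,0,0,0],
    [0,0,0,0],
  ],
)

```text
clock: 24.38
tool_pos: [531.7, -265.1, 334.7]
ee_rot: [[-0.988, 0.156, -0.001], [0.156, 0.988, 0.001], [0.001, 0.001, -1.0]]
wrist_force: [-0.5, 0.2, -0.9]
opening: 8.6
grasp_force: 43.1
```

```bash
cat > rk.py <<'E'
from h import *
go([532.4,-264.7,340],170.9)
s=read_state();p=np.array(s['tool_pos']);R=np.array(s['ee_rot'])
t=capture('top');c=capture('scene');g=c['img'].astype(int)
print('tcp px scene',proj(c,[p])[0],'top',proj(t,[p])[0])
for z in range(-160,-95,4):
    u,v=proj(c,[p+[0,0,z]])[0].round().astype(int); print(z,g[v,u],end=' ')
cv2.imwrite('pics/r_s.png',c['img'][:,:,::-1]);cv2.imwrite('pics/r_t.png',t['img'][:,:,::-1])
# racked tops
gt=t['img'].astype(int).min(2)
for n,q in (('r3',[545.2,-181.7]),('r2',[539.2,-223.3]),('r1',[525.6,-306])):
    ex=np.array([.987,-.158]);ey=np.array([.158,.987])
    print(n,[int(np.mean([gt[tuple(proj(t,[[*(np.array(q)+k*ey+m*ex),168]])[0].round().astype(int)[::-1])] for m in range(-24,25,4)])) for k in range(-10,11,2)])
E
python3 rk.py
```

```text
t 24.38 tcp [ 531.7 -265.1  334.7] head 171.04 shift [-0.0006  0.0005 -0.0053] spin 0.0025 F [-0.5  0.2 -0.9] open 8.6 grip 43.1
tcp px scene [390.64030611 106.14020399] top [486.36149924 173.44825774]
-160 [96 66 61] -156 [96 66 62] -152 [96 66 61] -148 [96 64 60] -144 [94 65 61] -140 [91 63 60] -136 [90 63 58] -132 [86 61 57] -128 [84 60 56] -124 [90 62 59] -120 [85 60 57] -116 [83 59 55] -112 [86 60 56] -108 [84 60 56] -104 [88 61 57] -100 [89 62 58] -96 [77 61 60] r3 [104, 109, 133, 160, 179, 182, 164, 122, 85, 81, 85]
r2 [89, 91, 109, 134, 145, 151, 140, 102, 82, 79, 84]
r1 [67, 73, 72, 68, 59, 58, 58, 59, 60, 62, 62]
```

```bash
python3 - <<'E'
from h import *
t=capture('top');im0=cv2.imread('pics/top0.png')[:,:,::-1].astype(np.float32)
gt=im0.min(2)
ex=np.array([.987,-.158]);ey=np.array([.158,.987])
K=np.arange(-12,12.1,1)
for n,q in (('r3',[545.2,-181.7]),('r2',[539.2,-223.3]),('r1',[525.6,-306])):
    P=np.array([[*(np.array(q)+k*ey+m*ex),168] for k in K for m in range(-24,25,3)]);uv=proj(t,P).astype(np.float32)
    v=cv2.remap(gt,uv[:,0].reshape(len(K),-1),uv[:,1].reshape(len(K),-1),cv2.INTER_LINEAR).mean(1)
    print(n,v.round().astype(int).tolist())
H=np.array([[145,272],[287,293],[572,335],[420,322],[592,197],[505,338]])/8+[395,163]-.44
P=onz(t,H,97)[:,:2];o=np.array([532.4,-264.7])
print(np.c_[(P-o)@ex,(P-o)@ey].round(1))
E
```

```text
r3 [88, 88, 90, 92, 96, 104, 115, 128, 141, 152, 159, 163, 162, 157, 145, 127, 106, 88, 76, 70, 70, 72, 74, 76, 78]
r2 [92, 92, 91, 92, 93, 100, 110, 123, 139, 151, 159, 163, 164, 159, 146, 127, 105, 86, 74, 68, 69, 70, 72, 74, 76]
r1 [153, 153, 153, 153, 153, 152, 152, 153, 154, 156, 159, 160, 158, 152, 141, 125, 105, 87, 75, 69, 68, 69, 70, 72, 73]
[[-19.3  94.1]
 [-19.7  52.8]
 [-20.3 -30.6]
 [-22.7  13.6]
 [ 20.4 -32.1]
 [-23.9 -11.4]]
```

>>> play_rows(
  commands=[
    [-0.0005,-0.0005,0.02,0.002],
    [0,0,0.025,0],
    [0,0,0.025,0],
    [0,0,0.01,0],
    [0,0,0,0],
  ],
)

```text
clock: 24.95
tool_pos: [531.0, -265.1, 253.1]
ee_rot: [[-0.987, 0.16, -0.004], [0.16, 0.987, 0.003], [0.004, 0.002, -1.0]]
wrist_force: [-0.6, -0.4, -2.0]
opening: 8.4
grasp_force: 43.1
```

>>> play_rows(
  commands=[
    [0,0,0,0],
    [0,0,0,0],
  ],
)

```text
clock: 25.12
tool_pos: [532.9, -266.4, 257.0]
ee_rot: [[-0.987, 0.16, 0.002], [0.16, 0.987, -0.001], [-0.002, -0.001, -1.0]]
wrist_force: [0.3, -0.4, -2.0]
opening: 8.2
grasp_force: 43.1
```

```bash
python3 - <<'E'
from h import *
go([532.3,-265.6,160],170.9)
E
```

```text
t 25.12 tcp [ 532.9 -266.4  257. ] head 170.8 shift [0.0009 0.0008 0.097 ] spin -0.0017 F [ 0.3 -0.4 -2. ] open 8.2 grip 43.1
```

>>> play_rows(
  commands=[
    [0.0005,0.0007,0.008,0],
    [0,0,0.008,0],
    [0,0,0.008,0],
    [0,0,0.006,0],
    [0,0,0,0],
  ],
)

```text
clock: 25.53
tool_pos: [531.1, -264.6, 223.6]
ee_rot: [[-0.987, 0.16, -0.002], [0.16, 0.987, 0.001], [0.002, 0.001, -1.0]]
wrist_force: [0.4, -0.1, -1.9]
opening: 8.2
grasp_force: 43.1
```

>>> play_rows(
  commands=[
    [0,0,0.006,0],
    [0,0,0.006,0],
    [0,0,0.006,0],
    [0,0,0,0],
  ],
)

```text
clock: 25.87
tool_pos: [531.2, -264.8, 205.9]
ee_rot: [[-0.987, 0.16, -0.002], [0.16, 0.987, 0.001], [0.002, 0.001, -1.0]]
wrist_force: [-0.0, 0.8, -1.9]
opening: 8.2
grasp_force: 43.1
```

```bash
python3 - <<'E'
from h import *
go([532.3,-265.6,160],170.9)
E
```

```text
t 25.87 tcp [ 531.2 -264.8  205.9] head 170.78 shift [-0.0013 -0.0006  0.0459] spin -0.002 F [-0.   0.8 -1.9] open 8.2 grip 43.1
```

>>> play_rows(
  commands=[
    [-0.001,-0.0006,0.006,0],
    [0,0,0.006,0],
    [0,0,0.006,0],
    [0,0,0.006,0],
    [0,0,0.004,0],
  ],
)

```text
clock: 26.28
tool_pos: [532.4, -265.7, 178.4]
ee_rot: [[-0.987, 0.16, -0.001], [0.16, 0.987, 0.001], [0.001, 0.0, -1.0]]
wrist_force: [0.6, 0.3, -1.6]
opening: 8.3
grasp_force: 43.2
```

>>> play_rows(
  commands=[
    [0,0,0.004,0],
    [0,0,0.003,0],
    [0,0,0.002,0],
    [0,0,0,0],
  ],
)

```text
clock: 26.62
tool_pos: [532.6, -265.8, 170.0]
ee_rot: [[-0.987, 0.16, -0.0], [0.16, 0.987, 0.0], [0.0, 0.0, -1.0]]
wrist_force: [0.2, -0.1, -2.8]
opening: 8.7
grasp_force: 43.2
```

>>> play_rows(
  commands=[
    [0,0,0.002,0],
    [0,0,0.002,0],
    [0,0,0,0],
  ],
)

```text
clock: 26.87
tool_pos: [532.6, -265.9, 166.1]
ee_rot: [[-0.987, 0.16, -0.0], [0.16, 0.987, 0.0], [0.0, 0.0, -1.0]]
wrist_force: [0.1, -0.0, -2.1]
opening: 8.4
grasp_force: 43.2
```

>>> play_rows(
  commands=[
    [0,0,0.002,0],
    [0,0,0.001,0],
    [0,0,0,0],
  ],
)

```text
clock: 27.12
tool_pos: [532.6, -265.8, 163.2]
ee_rot: [[-0.987, 0.16, -0.0], [0.16, 0.987, 0.0], [0.0, 0.0, -1.0]]
wrist_force: [0.2, -1.4, -2.1]
opening: 8.1
grasp_force: 43.2
```

>>> play_rows(
  commands=[
    [0,0,0.001,0],
    [0,0,0.001,0],
    [0,0,0,0],
  ],
)

```text
clock: 27.37
tool_pos: [532.7, -265.9, 161.2]
ee_rot: [[-0.987, 0.16, -0.0], [0.16, 0.987, 0.0], [0.0, 0.0, -1.0]]
wrist_force: [-0.4, 0.6, -2.4]
opening: 8.2
grasp_force: 43.2
```

>>> play_rows(
  commands=[
    [0,0,0.001,0],
    [0,0,0.001,0],
    [0,0,0,0],
  ],
)

```text
clock: 27.62
tool_pos: [532.8, -266.0, 159.4]
ee_rot: [[-0.987, 0.16, 0.0], [0.16, 0.987, -0.0], [-0.0, -0.0, -1.0]]
wrist_force: [-0.2, 0.4, -2.0]
opening: 8.1
grasp_force: 43.2
```

>>> play_rows(
  commands=[
    [0,0,0.001,0],
    [0,0,0.001,0],
    [0,0,0,0],
  ],
)

```text
clock: 27.87
tool_pos: [533.2, -266.4, 159.2]
ee_rot: [[-0.987, 0.16, 0.002], [0.16, 0.987, -0.002], [-0.002, -0.001, -1.0]]
wrist_force: [-3.0, 0.7, 13.7]
opening: 8.5
grasp_force: 45.6
```

>>> play_rows(
  commands=[
    [0,0,0.001,0],
    [0,0,0.001,0],
    [0,0,0,0],
  ],
)

```text
clock: 28.12
tool_pos: [534.1, -267.0, 159.0]
ee_rot: [[-0.987, 0.16, 0.004], [0.16, 0.987, -0.003], [-0.005, -0.003, -1.0]]
wrist_force: [-5.1, 2.4, 27.6]
opening: 8.5
grasp_force: 47.9
```

The tile sits on the board (force rose at TCP z 159, as predicted). I'm relieving the press and releasing gently.

>>> play_rows(
  commands=[
    [0,0,-0.0015,0],
    [0,0,-0.0013,0],
    [0,0,0,0],
    [0,0,0,0],
  ],
)

```text
clock: 28.45
tool_pos: [533.2, -266.3, 159.1]
ee_rot: [[-0.987, 0.16, 0.001], [0.16, 0.987, -0.001], [-0.001, -0.001, -1.0]]
wrist_force: [-2.2, 1.3, 9.5]
opening: 8.2
grasp_force: 45.3
```

>>> play_rows(
  commands=[
    [0,0,0,0],
    [0,0,0,0],
    [0,0,0,0],
    [0,0,0,0],
  ],
  claw=-0.7,
)

```text
clock: 28.78
tool_pos: [532.5, -265.8, 157.9]
ee_rot: [[-0.987, 0.16, -0.001], [0.16, 0.987, 0.0], [0.001, 0.0, -1.0]]
wrist_force: [0.0, 0.4, -0.3]
opening: 12.9
grasp_force: 0.0
```

>>> play_rows(
  commands=[
    [0,0,0,0],
    [0,0,0,0],
    [0,0,0,0],
  ],
  claw=-0.58,
)

```text
clock: 29.03
tool_pos: [532.7, -265.9, 158.1]
ee_rot: [[-0.987, 0.16, -0.0], [0.16, 0.987, 0.0], [0.0, 0.0, -1.0]]
wrist_force: [-0.4, 0.3, 0.2]
opening: 18.1
grasp_force: 0.0
```

```bash
python3 - <<'E'
from h import *
go([532.3,-265.6,260],170.9)
E
```

```text
t 29.03 tcp [ 532.7 -265.9  158.1] head 170.79 shift [ 0.0004  0.0002 -0.1019] spin -0.0019 F [-0.4  0.3  0.2] open 18.1 grip 0.0
```

Now rise straight up, back toward the robot, and check with the cameras.

>>> play_rows(
  commands=[
    [0,0,-0.004,0],
    [0,0,-0.012,0],
    [0,0,-0.02,0],
    [0,0,-0.025,0],
    [0,0,-0.03,0],
  ],
)

```text
clock: 29.45
tool_pos: [532.0, -265.5, 249.4]
ee_rot: [[-0.987, 0.16, -0.002], [0.16, 0.987, 0.001], [0.002, 0.001, -1.0]]
wrist_force: [1.0, 0.1, -0.6]
opening: 17.9
grasp_force: 0.0
```

>>> play_rows(
  commands=[
    [0,0,-0.03,0],
    [0,0,-0.03,0],
    [0.03,0,-0.02,0],
    [0.04,0,0,0],
    [0.04,0,0,0],
  ],
)

```text
clock: 29.87
tool_pos: [423.7, -248.4, 330.3]
ee_rot: [[-0.987, 0.159, 0.002], [0.159, 0.987, -0.002], [-0.002, -0.001, -1.0]]
wrist_force: [-0.3, -0.4, 0.7]
opening: 17.9
grasp_force: 0.0
```

>>> play_rows(
  commands=[
    [0.04,0,0,0],
    [0.04,0,0,0],
    [0.04,0,0,0],
    [0.02,0,0,0],
    [0,0,0,0],
  ],
)

```text
clock: 30.28
tool_pos: [282.8, -224.7, 329.9]
ee_rot: [[-0.987, 0.162, -0.0], [0.162, 0.987, -0.001], [0.0, -0.001, -1.0]]
wrist_force: [0.7, -1.0, -0.2]
opening: 17.5
grasp_force: 0.0
```

```bash
python3 - <<'E'
from h import *
go([532.3,-265.6,260],170.9)
t=cam('top','fin_t');c=cam('scene','fin_s')
ex=np.array([.987,-.158]);ey=np.array([.158,.987]);K=np.arange(-12,12.1,1)
im0=cv2.imread('pics/top0.png')[:,:,::-1]
for nm,im in(('before',im0),('now',t['img'])):
  gt=im.astype(np.float32).min(2)
  for n,q in (('r3',[545.2,-181.7]),('r2',[539.2,-223.3]),('slot',[532.4,-264.7]),('r1',[525.6,-306])):
    S=lambda P:cv2.remap(gt,*[a.reshape(1,-1) for a in proj(t,P).astype(np.float32).T],cv2.INTER_LINEAR).ravel()
    v=S([[*(np.array(q)+k*ey+m*ex),168] for k in K for m in range(-24,25,3)]).reshape(len(K),-1).mean(1)
    w=S([[*(np.array(q)+k*ey*0-ey+m*ex),168] for m in range(-45,46,5)for k in(0,)])
    print(nm,n,v.round().astype(int).tolist()[6:21],'| x',w.round().astype(int).tolist())
E
```

```text
t 30.28 tcp [ 282.8 -224.7  329.9] head 170.69 shift [-2.528e-01  1.000e-04  6.990e-02] spin -0.0037 F [ 0.7 -1.  -0.2] open 17.5 grip 0.0
before r3 [115, 128, 141, 152, 159, 163, 162, 157, 145, 127, 106, 88, 76, 70, 70] | x [60, 73, 70, 110, 162, 162, 165, 164, 161, 162, 165, 163, 161, 162, 161, 158, 153, 153, 154]
before r2 [110, 123, 139, 151, 159, 163, 164, 159, 146, 127, 105, 86, 74, 68, 69] | x [34, 63, 78, 104, 160, 164, 165, 163, 164, 164, 165, 162, 163, 160, 163, 153, 149, 146, 128]
before slot [89, 89, 88, 88, 87, 87, 87, 86, 87, 87, 88, 88, 88, 88, 88] | x [45, 39, 70, 76, 75, 73, 72, 53, 38, 50, 75, 133, 144, 138, 125, 119, 124, 125, 141]
before r1 [152, 153, 154, 156, 159, 160, 158, 152, 141, 125, 105, 87, 75, 69, 68] | x [153, 153, 149, 132, 160, 159, 160, 162, 161, 159, 159, 162, 161, 159, 160, 158, 154, 152, 152]
now r3 [115, 128, 140, 152, 159, 162, 162, 156, 145, 127, 105, 88, 76, 70, 70] | x [60, 72, 71, 110, 162, 162, 164, 164, 161, 162, 165, 163, 161, 162, 162, 158, 152, 153, 154]
now r2 [107, 122, 138, 151, 159, 163, 164, 159, 146, 127, 105, 85, 74, 68, 68] | x [34, 62, 77, 104, 160, 164, 165, 163, 164, 164, 165, 162, 163, 159, 162, 153, 149, 145, 128]
now slot [112, 127, 141, 151, 159, 163, 162, 157, 144, 127, 108, 90, 77, 70, 69] | x [44, 38, 66, 130, 164, 164, 164, 163, 164, 162, 163, 163, 162, 160, 160, 147, 124, 124, 140]
now r1 [152, 152, 153, 156, 159, 160, 158, 152, 141, 124, 105, 87, 75, 69, 68] | x [153, 152, 148, 131, 159, 159, 160, 162, 160, 158, 159, 161, 160, 159, 160, 157, 154, 151, 151]
```

The slot tile's top profile matches its neighbours', so it stands upright and square, and the neighbours are unmoved. Handing in.

```bash
python3 -c "
from station import *
print(finish_job())"
```

```text
the job is handed in; nothing more can be done
None
```

The job is handed in at about 30 s: the tile was drawn from the tray, leaned on the stand and let go, then taken by its upper edge and stood in the free slot. In the last top view it stands upright and square, the three racked tiles have not moved, and the other two tray tiles were last seen in the tray when the top one was lifted out.

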